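# Load the leaf jig, shut the leaf and swing the clamp down

## Task

Load the saddle block that stands on its end into the open drill jig: it must lie flat face down, round back up, on the pad between the jig's end walls and locating pins. With the block let go, swing the hinged leaf shut over it, and only then swing the clamp arm fully down onto the leaf. Leave the paint tin, the rod with the clamp collar and the spanner where they are.

Things in the scene. Friction and masses are not known exactly. Their poses are not given: they have to be found in the camera images.
- saddle: Loose aluminium saddle block, 80 mm long (x), 56 wide (y), 44 high (z), 0.25-0.5 kg: a flat face, two parallel flanks 24 high next to it, then a round back of radius 29.6. Starts standing on an end, x upright, its back turned to the robot's right. Origin: mid-length on the arc's axis, 29.6 inside the back. z points out of the flat face: level at the start, down when loaded.
- saddle_flat (a point): Centre of the block's flat face, 14.4 mm along z from the block's origin; axes as the block's. The flanks to grip across (56 mm apart) run from this face 24 mm back toward the round back. The block is alike end for end.
- jig: Fixed grey leaf jig at the robot's right; origin under its centre on the worktop, z up. Base plate 128 mm along x, y = -99 to +95, 10 thick. Leaf hinge posts at y = +64 to +80 (|x| under 34, up to z = 72), clamp posts at y = -82 to -68 (|x| under 18, up to z = 82). Beside the block's flanks it is free for fingers at |y| 28 to 64, |x| under 29.
- nest (a point): Centre of the top of the steel pad (70 x 40 mm, 18 mm above the worktop, 8 above the base plate), axes as the jig's. The block lies on it flat face down, its length along x, origin 14.4 above. End walls at x = +-43 to +-53 (44 mm wide, top 62 mm above the pad: no room for a strongly tilted gripper) and four 8 mm pins at x = +-34, y = +-35 (top 6 mm above the pad) leave 3 mm play.
- leaf (a joint): Leaf hinge, rad: 0 shut (level over the block), 2.2 fully open; starts at 1.85 to 2.1, tipped back beyond upright. Stiff (0.15 N m): it stays where it is left. Steel plate 44 mm wide (x), 8 thick, reaching 116 from the hinge (shut: to jig y = -44); two black pads 14 mm deep under it straddle the round back. Shut, it clears a rightly loaded block by 2 mm.
- leaf_hinge (a point): Middle of the leaf's hinge line, which runs along the jig's x: jig y = +72, z = 68 mm, at the plate's mid-thickness. Turns with the leaf.
- leaf_edge (a point): Middle of the leaf's free edge, 116 mm from the hinge line, at mid-thickness.
- clamp_arm (a joint): Clamp arm hinge, rad: 0 clamped (level, lying on the leaf, pointing to jig +y), 2.2 fully open; starts at 1.8 to 2.1, tipped outward beyond upright. Stiff (0.35 N m, some 6 N at its end): it stays where it is left. Dark steel arm 20 mm wide, 12 thick, ending 56 mm from the hinge in a black cross grip, 20 in diameter, 28 long along x.
- clamp_hinge (a point): Middle of the clamp arm's hinge line, which runs along the jig's x: jig y = -75, z = 78.5 mm, at the arm's mid-thickness. Turns with the arm.
- clamp_end (a point): Centre of the clamp arm's black cross grip, 56 mm from the clamp hinge line.
- paint_tin: Bystander: black paint tin, 60 mm in diameter, 71 mm tall, in front of the robot; origin under its centre. Fixed round posts 50 mm thick, 0.31 m tall, stand beyond tin and block at (0.51, 0.05) and (0.48, -0.17) m; fixed hung handles up to 0.5 m tall at x 0.46 to 0.63, y 0.15 to 0.34 m.
- rod_clamp: Bystander: short rod with a split clamp collar, 42 x 150 x 31 mm, lying at the left; origin under its centre.
- spanner: Bystander: light spanner, 25 x 171 x 8 mm, lying at the front edge on the right; origin under its centre.

How it is judged:
On the way, in this order (a step that is already met when the one before it is completed fails the run):
1. the block lies flat face down in the nest, let go, while leaf and clamp are still open (horizontal distance between saddle and nest below 0.008 m and angle between saddle's own z axis and vertical above 3.08 rad and z of saddle in the frame of nest between 0.0115 and 0.0175 m and angle between the x axis of saddle and the x axis of jig, either way round below 0.1 rad and contact force between the fingers and saddle below 0.3 N and value of joint each of leaf, clamp_arm above 1 rad), for 0.2 s.
2. the leaf is shut over the block while the clamp arm is still open (horizontal distance between saddle and nest below 0.008 m and angle between saddle's own z axis and vertical above 3.08 rad and z of saddle in the frame of nest between 0.0115 and 0.0175 m and angle between the x axis of saddle and the x axis of jig, either way round below 0.1 rad and value of joint leaf below 0.05 rad and value of joint clamp_arm above 0.8 rad), for 0.1 s.
At the end, for the whole second after the job is handed in: The block is at rest flat face down on the pad (centre within 8 mm of the nest's, height within 3 mm, lengthwise within 0.1 rad of the jig's x), the leaf is shut (under 0.05 rad) and the clamp arm is down on it (under 0.06 rad) (horizontal distance between saddle and nest below 0.008 m and angle between saddle's own z axis and vertical above 3.08 rad and z of saddle in the frame of nest between 0.0115 and 0.0175 m and angle between the x axis of saddle and the x axis of jig, either way round below 0.1 rad and value of joint leaf below 0.05 rad and value of joint clamp_arm below 0.06 rad and linear speed of saddle below 0.02 m/s); the robot touches nothing.
It fails at once if the paint tin, the rod with the clamp collar or the spanner is shifted by more than 30 mm (distance of any of paint_tin, rod_clamp, spanner from where it was at the start of the episode above 0.03 m).
It also fails if it takes over 70 s, if anything falls off the work surface, if the arm or the gripper's body presses on something with over 40 N, if the wrist force passes 120 N, or if a joint passes its speed limit or range.

## Robot

A 6-joint arm with a two-finger parallel gripper is mounted at the origin on a cart in front of the work surface, level with it; the furniture and walls round the work are solid. World frame = base frame: x ahead of the robot, y to its left, z up, the work surface at z = 0. Lengths are in m, angles in rad, forces in N, time in s.
With the tool pointing down it reaches from about 0.25 to 0.725 m from the base axis. Payload 4 kg.
Tool frame: the origin (TCP) lies midway between the tips of the shut fingers; the grasp point (between the pads) lies bot.pinch_z behind it (bot.pinch_z is the distance from the TCP to the grasp point, in m); z points along the fingers, y is the line along which they close (so a half turn about z gives the same grasp; the last joint's range is limited). The gripper opens to 85 mm and grips with 20 to 120 N. Pads are 22 mm wide; open, the fingers measure 114 mm over their backs; the gripper's body (76 mm by 85 mm) begins 54 mm behind the grasp point. The pads swing forward as they close: fully open they stand 13 mm farther back than shut.
Start: joints at [-1.292, 0.241, 0.005, 1.335, 0, 1.571], TCP at [0.138, -0.481, 0.231] pointing down, gripper open.
Joint ranges: [-2.72, 2.72], [-1.05, 1.87], [-1.09, 1.28], [-1.99, 2.15], [-1.42, 1.44], [-3.14, 3.14]. Speed limits (rad/s): [2.79, 2.79, 3.14, 3.14, 3.14, 3.14].

## Interface

Orientations are given as a unit quaternion [x, y, z, w].
In Python, from workcell import bot, eyes gives the robot as it stands (bot), with the cameras (eyes).
- The arm moves only by the shell command python3 jog.py FILE, which reads ROWS from the file FILE. ROWS is a JSON object whose key "segments" holds a list of rows, 1 to 10 of them, each of 7 numbers: a rotation vector rx, ry, rz in parts of the range, where 1.0 means pi rad, then dx, dy, dz in a scale on which 1.0 is 0.75 m, then the finger opening in m; each row is the pose to reach, as a shift and turn from the pose commanded when the command began, along the tool's axes at that moment; what a row does not reach only later rows make up. A row lasts 1/8 s, in which the tool goes at most 0.0625 m and 0.188 rad, less where a joint would pass 70% of its speed; a pose out of reach is approached as far as the arm can. The fingers move at their own pace and stop on an object; the grip force is fixed at half the most. Time passes only in rows, so rows that do not move let the fingers close. It prints the time, the measured TCP pose, the force, the opening and the grip force at its end. No shift or turn number may pass 1 either way. Input that does not fit is refused with a message, and nothing moves.
- bot.get_obs(): the state, without advancing time (a new reading comes with each control period).
- eyes.camera(name): name is "scene" or "top" or "wrist"; returns the picture (400x640x3 uint8, red, green, blue); there is no depth.
- eyes.calibration(name): a dict with "mtx" (3x3 intrinsics, pixels), "k1" (the pictures are not rectified: a ray, as slopes to the right and down, at radius r is drawn at 1 + k1 r^2 times it, then the intrinsics apply), "R" (3x3) and "t" (3): a world point X has camera coordinates R X + t. Camera axes: x right, y down, z forward; pixel columns grow to the right and rows downward; lengths in m; the calibration is good to about 2 mm. A picture is of the moment at which its call begins: read the wrist's pose just before it. calibration takes no time and is no camera call; for the wrist camera it gives the pose at the moment of the call.
- bot.job_done(): hands the job in; it is judged then, once.
The state is a dict: "clock": time; "joint_pos": joint angles; "joint_vel": joint speeds; "tau": joint torques, N m; "eef_pos": TCP position; "tool_rot": TCP orientation; "ft_force": force on the tool from outside, world axes, zero at the start; "ft_torque": the same for the moment, N m; "grip_width": finger opening in m; "grasp_force": force on a finger pad.
Only numpy, scipy, OpenCV 4.12 (cv2) and the standard library are available. Lean on these libraries where they do the work, as an engineer would, in place of code of your own. Each camera call takes 0.05 s, during which the arm holds its last target. There are 200 camera calls.

## Working session

There is one attempt and no reset: what is moved stays moved. The work goes in short steps, Python scripts to look and compute and a shell command to move; the robot and the scene stay as the last step left them, time stands still between calls to the robot, and variables do not carry over. Pictures are saved under pics/ and viewed, at most 10 in all, crops included, and the job is handed in when it is done.

```bash
ls; mkdir -p pics
python3 - <<'E'
from workcell import bot, eyes
import cv2,numpy as np
o=bot.get_obs();print({k:np.round(v,3).tolist() for k,v in o.items()},bot.pinch_z)
for n in("scene","top"):
    cv2.imwrite(f"pics/{n}0.png",eyes.camera(n)[:,:,::-1]);c=eyes.calibration(n);print(n,{k:np.round(v,4).tolist() for k,v in c.items()})
E
```

```text
jog.py
pics
workcell.py
{'clock': 0.0, 'joint_pos': [-1.292, 0.241, 0.004, 1.335, -0.0, 1.571], 'joint_vel': [0.0, -0.001, -0.003, -0.0, 0.001, -0.001], 'tau': [0.002, -37.232, 25.241, 0.017, 0.0, 0.0], 'eef_pos': [0.137, -0.48, 0.23], 'tool_rot': [0.99, 0.139, -0.0, -0.001], 'ft_force': [-0.045, 0.408, 0.328], 'ft_torque': [0.0, -0.052, -0.008], 'grasp_force': 0.0, 'grip_width': 0.086} 0.0187
scene {'mtx': [[491.8547, 0.0, 317.7055], [0.0, 491.8547, 201.0181], [0.0, 0.0, 1.0]], 'k1': -0.1149, 'R': [[-0.8984, -0.4389, 0.0156], [-0.2917, 0.57, -0.7681], [0.3283, -0.6946, -0.6401]], 't': [0.3472, 0.2526, 1.2726]}
top {'mtx': [[475.1075, 0.0, 317.4552], [0.0, 475.1075, 200.6901], [0.0, 0.0, 1.0]], 'k1': 0.0457, 'R': [[0.0007, -1.0, -0.0044], [-0.9903, -0.0001, -0.1387], [0.1387, 0.0044, -0.9903]], 't': [-0.0889, 0.4678, 1.2681]}
```

View pics/scene0.png

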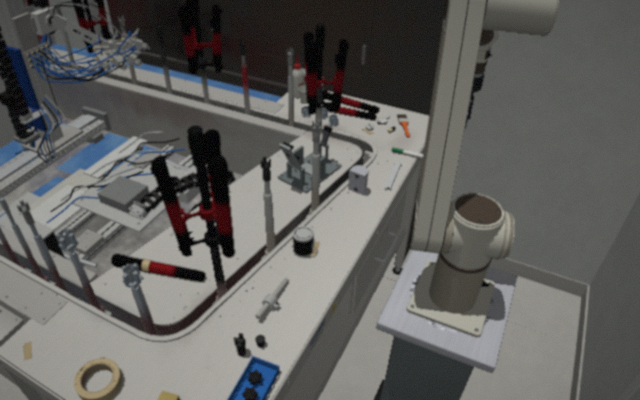

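View pics/top0.png

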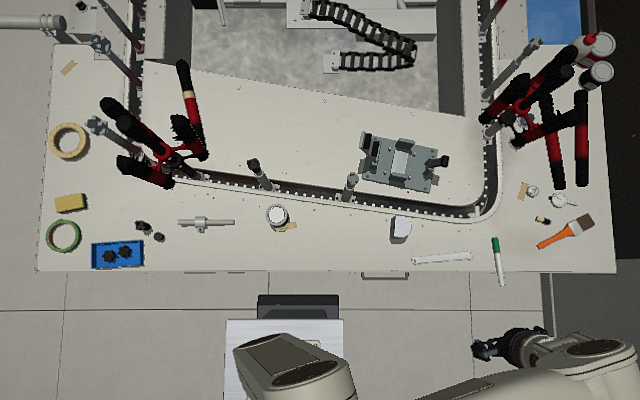

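Scene: jig near (310,165), block at (358,178), tin (303,240). Top: jig centre about (402,163), leaf at left, clamp arm (437,162) at right, block at (400,229). I'll zoom in on both.

```bash
cat > h.py <<'E'
import numpy as np,cv2
from workcell import bot, eyes
from scipy.spatial.transform import Rotation as Ro
def ray(c,p):
    m=c["mtx"] if isinstance(c["mtx"],np.ndarray) else np.array(c["mtx"])
    q=cv2.undistortPoints(np.array([[p]],float),m,np.array([c["k1"],0,0,0.]))[0,0]
    R=np.array(c["R"]);t=np.array(c["t"]);d=R.T@[q[0],q[1],1];return -R.T@t,d/np.linalg.norm(d)
def onz(c,p,z):
    o,d=ray(c,p);return o+d*(z-o[2])/d[2]
def proj(c,X):
    R=np.array(c["R"]);r=cv2.Rodrigues(R)[0]
    return cv2.projectPoints(np.atleast_2d(X).astype(float),r,np.array(c["t"],float),np.array(c["mtx"]),np.array([c["k1"],0,0,0.]))[0][:,0]
def tri(c1,p1,c2,p2):
    o1,d1=ray(c1,p1);o2,d2=ray(c2,p2)
    s=np.linalg.lstsq(np.c_[d1,-d2],o2-o1,rcond=None)[0];a=o1+s[0]*d1;b=o2+s[1]*d2
    return (a+b)/2,np.linalg.norm(a-b)
E
python3 - <<'E'
import cv2,numpy as np
t=cv2.imread('pics/top0.png')[120:260,350:460]; s=cv2.imread('pics/scene0.png')[110:215,260:390]
t=cv2.resize(t,None,fx=4,fy=4,interpolation=cv2.INTER_CUBIC);s=cv2.resize(s,None,fx=2.6,fy=2.6,interpolation=cv2.INTER_CUBIC)
o=np.zeros((560,440+338,3),np.uint8);o[:560,:440]=t;o[:s.shape[0],440:440+s.shape[1]]=s
cv2.imwrite('pics/z0.png',o)
E
```

```text
(no output)
```

View pics/z0.png

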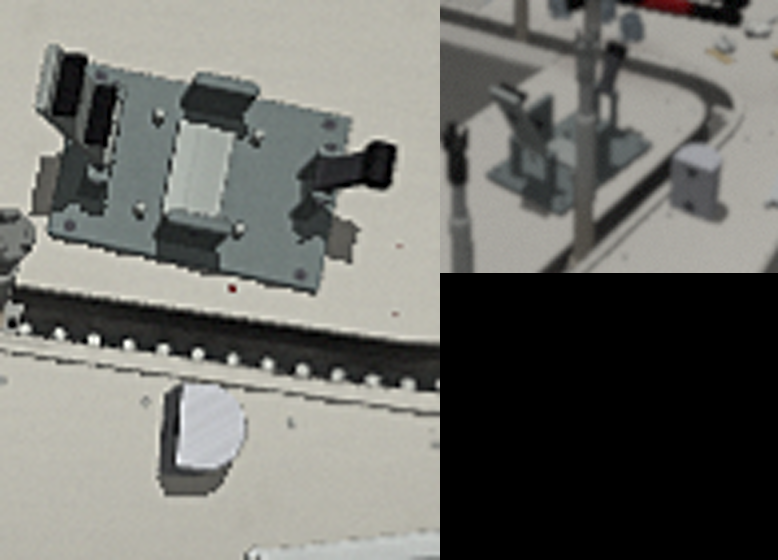

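The zoom gives pad, pins, plate corners and the block's top face. I'll cast them onto their known heights.

Run:
```python
from h import *
c=eyes.calibration("top");P=lambda u,v:((u+.5)/4-.5+350,(v+.5)/4-.5+120)
f=lambda n,u,v,z:print(n,np.round(onz(c,P(u,v),z),4))
for n,u,v,z in [("pTR",350,117,.01),("pBR",318,293,.01),("pBL",50,238,.01),("pTL",92,65,.01),
 ("pin1",158,115,.024),("pin2",257,135,.024),("pin3",140,208,.024),("pin4",239,228,.024),
 ("padTL",180,124,.018),("padTR",232,134,.018),("clampgrip",379,166,.13),
 ("leaf TL",55,47,.165),("leafBL",42,108,.165),
 ("bflat1",182,386,.08),("bflat2",178,466,.08),("bapex",247,430,.08)]:f(n,u,v,z)
# block top face mask
im=cv2.imread('pics/top0.png');r=im[205:245,385:415];g=r.min(2).astype(int);hsv=cv2.cvtColor(r,cv2.COLOR_BGR2HSV)
m=((r[:,:,0].astype(int)-r[:,:,2]>2)&(g>150)).astype(np.uint8)
for row in m: print(''.join('#' if x else '.' for x in row))
cs=max(cv2.findContours(m,0,2)[0],key=cv2.contourArea)[:,0]+[385,205]
W=np.array([onz(c,p.astype(float),.08)[:2] for p in cs]);print(W.min(0),W.max(0))
```

```text
pTR [ 0.6183 -0.4254  0.01  ]
pBR [ 0.493  -0.3992  0.01  ]
pBL [ 0.532  -0.2137  0.01  ]
pTL [ 0.6565 -0.2448  0.01  ]
pin1 [ 0.6165 -0.2887  0.024 ]
pin2 [ 0.6021 -0.3571  0.024 ]
pin3 [ 0.5505 -0.275   0.024 ]
pin4 [ 0.5363 -0.343   0.024 ]
padTL [ 0.6116 -0.3048  0.018 ]
padTR [ 0.6043 -0.3409  0.018 ]
clampgrip [ 0.556  -0.4124  0.13  ]
leaf TL [ 0.6244 -0.2041  0.165 ]
leafBL [ 0.5853 -0.1956  0.165 ]
bflat1 [ 0.4204 -0.2924  0.08  ]
bflat2 [ 0.3681 -0.2886  0.08  ]
bapex [ 0.3916 -0.334   0.08  ]
..............................
..............................
..............................
..............................
..............................
..............................
..............................
..............................
..............................
..............................
..............................
...........########...........
...........##########.........
...........###########........
...........############.......
..........##############......
..........###############.....
..........###############.....
..........################....
..........################....
..........################....
..........#####.##########....
..........################....
..........################....
..........################....
..........################....
..........###############.....
.........################.....
.........###############......
.........##############.......
.........#############........
............########..........
..............................
..............................
..............................
..............................
..............................
..............................
..............................
..............................
[ 0.36842442 -0.33070223] [ 0.42076027 -0.28834639]
```

```bash
cat >> h.py <<'E'
JIG=np.array([.576,-.3165,0]);YAW=-.206
JR=Ro.from_euler('z',YAW).as_matrix()
J=lambda x,y,z:JIG+JR@[x,y,z]
def go(tz,ty,grasp,back=0.):
    """offset rows from measured pose to: grasp point at grasp, tool z/y axes given; back = list of standoffs"""
    o=bot.get_obs();R=Ro.from_quat(o["tool_rot"])
    tz=np.array(tz,float);tz/=np.linalg.norm(tz);ty=np.array(ty,float);ty-=ty@tz*tz;ty/=np.linalg.norm(ty)
    T=np.c_[np.cross(ty,tz),ty,tz]
    rv=(R.inv()*Ro.from_matrix(T)).as_rotvec()
    for b in np.atleast_1d(back):
        p=np.array(grasp)+(bot.pinch_z-b)*tz
        print("row",np.round(rv,3).tolist(),np.round(R.inv().apply(p-o["eef_pos"]),4).tolist(),"tcp",np.round(p,3))
def st():
    o=bot.get_obs();R=Ro.from_quat(o["tool_rot"]).as_matrix()
    print("t",o["clock"],"j",np.round(o["joint_pos"],3),"tcp",np.round(o["eef_pos"],4),"y",np.round(R[:,1],3),"z",np.round(R[:,2],3),"F",np.round(o["ft_force"],1),"w",o["grip_width"],"gf",o["grasp_force"])
E
python3 - <<'E'
from h import *
n=np.array([.067,.998,0]);c,s=np.cos(np.pi/6),.5
go(c*n-[0,0,s],[.998,-.067,0],np.array([.3935,-.3047,.055])+.002*n,[.13,0])
E
```

```text
row [0.637, 0.907, -1.106] [0.2625, -0.0092, 0.1199] tcp [ 0.387 -0.399  0.111]
row [0.637, 0.907, -1.106] [0.3006, -0.115, 0.1851] tcp [ 0.395 -0.287  0.046]
```

Units first: shifts go in shares of 0.75 m and turns go in shares of pi rad. So 0.2625 m is 0.35, 0.12 m is 0.16, -1.106 rad is -0.3521.

```bash
echo '{"segments": [[0.2028,0.2887,-0.3521,0.35,-0.0123,0.0533,0.085],[0.2028,0.2887,-0.3521,0.35,-0.0123,0.0533,0.085],[0.2028,0.2887,-0.3521,0.35,-0.0123,0.0533,0.085],[0.2028,0.2887,-0.3521,0.35,-0.0123,0.0533,0.085],[0.2028,0.2887,-0.3521,0.35,-0.0123,0.0533,0.085],[0.2028,0.2887,-0.3521,0.35,-0.0123,0.0533,0.085],[0.2028,0.2887,-0.3521,0.35,-0.0123,0.0533,0.085],[0.2028,0.2887,-0.3521,0.35,-0.0123,0.16,0.085],[0.2028,0.2887,-0.3521,0.35,-0.0123,0.16,0.085],[0.2028,0.2887,-0.3521,0.35,-0.0123,0.16,0.085]]}' > next.json && python3 jog.py next.json
python3 - <<'E'
from h import *
st()
n=np.array([.067,.998,0]);c,s=np.cos(np.pi/6),.5
go(c*n-[0,0,s],[.998,-.067,0],np.array([.3935,-.3047,.055])+.002*n,[.13,0])
E
```

```text
clock: 1.35
eef_pos: [0.3798, -0.3797, 0.0974]
tool_rot: [0.638, 0.59, 0.363, -0.335]
ft_force: [0.2, 1.4, 0.3]
grip_width: 0.0852
grasp_force: 0.0
t 1.35 j [-1.059  1.141  0.77   2.149  0.499  0.33 ] tcp [ 0.3798 -0.3797  0.0974] y [ 0.997 -0.078  0.001] z [ 0.068  0.857 -0.512] F [0.2 1.4 0.3] w 0.08519016503156022 gf 0.0
row [0.01, 0.014, -0.005] [0.0019, 0.0089, -0.0227] tcp [ 0.387 -0.399  0.111]
row [0.01, 0.014, -0.005] [0.0037, 0.0075, 0.1073] tcp [ 0.395 -0.287  0.046]
```

Run:
```python
from h import *
n=np.array([.067,.998,0]);a=np.radians(38);c,s=np.cos(a),np.sin(a)
go(c*n-[0,0,s],[.998,-.067,0],np.array([.3935,-.3047,.056])+.001*n,[.11,.06,0])
```

```text
row [0.01, -0.126, -0.006] [0.0153, 0.0086, -0.0034] tcp [ 0.389 -0.375  0.112]
row [0.01, -0.126, -0.006] [0.009, 0.0081, 0.0462] tcp [ 0.391 -0.336  0.081]
row [0.01, -0.126, -0.006] [0.0014, 0.0076, 0.1058] tcp [ 0.395 -0.289  0.044]
```

Scaled: 0.015 m is 0.02, 0.0086 m is 0.0115, -0.126 rad is -0.0401.

```bash
echo '{"segments": [[0.0032,-0.0401,-0.0019,0.02,0.0115,-0.0045,0.085],[0.0032,-0.0401,-0.0019,0.02,0.0115,-0.0045,0.085]]}' > next.json && python3 jog.py next.json >/dev/null
python3 - <<'E'
from h import *
st()
n=np.array([.067,.998,0]);a=np.radians(38);c,s=np.cos(a),np.sin(a)
go(c*n-[0,0,s],[.998,-.067,0],np.array([.3935,-.3047,.056])+.001*n,[.06,0])
cv2.imwrite("pics/w1.png",eyes.camera("wrist")[:,:,::-1])
E
```

```text
t 1.6 j [-1.024  1.007  0.678  2.028  0.471  0.408] tcp [ 0.3916 -0.3782  0.1228] y [ 0.998 -0.066  0.013] z [ 0.059  0.775 -0.629] F [0.1 0.1 1.5] w 0.08527604032858797 gf 0.0
row [0.007, 0.018, 0.011] [-0.0057, -0.0035, 0.0586] tcp [ 0.391 -0.336  0.081]
row [0.007, 0.018, 0.011] [-0.0047, -0.0039, 0.1186] tcp [ 0.395 -0.289  0.044]
```

View pics/w1.png

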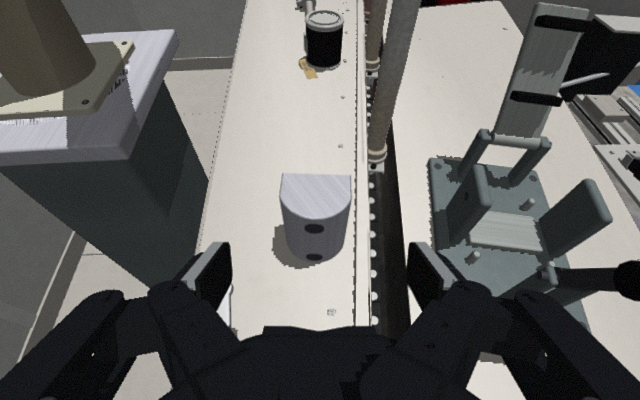

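The wrist view shows the block centred between the fingers: block columns 280–350, finger pads at 220 and 420. The tin is at (324,40), well away. I'll advance and close.

Scaled: 0.1186 m is 0.1581, 0.09 m is 0.12, 0.018 rad is 0.0057.

```bash
echo '{"segments": [[0.0022,0.0057,0.0035,-0.0073,-0.0049,0.0781,0.085],[0.0022,0.0057,0.0035,-0.0067,-0.0052,0.12,0.085],[0.0022,0.0057,0.0035,-0.0063,-0.0052,0.1581,0.085],[0.0022,0.0057,0.0035,-0.0063,-0.0052,0.1581,0.085],[0.0022,0.0057,0.0035,-0.0063,-0.0052,0.1581,0.085]]}' > next.json && python3 jog.py next.json
python3 - <<'E'
from h import *
st()
n=np.array([.067,.998,0]);a=np.radians(38);c,s=np.cos(a),np.sin(a)
go(c*n-[0,0,s],[.998,-.067,0],np.array([.3935,-.3047,.056])+.001*n,[0])
E
```

```text
clock: 2.28
eef_pos: [0.3925, -0.2889, 0.0406]
tool_rot: [0.657, 0.611, 0.321, -0.303]
ft_force: [0.1, 0.1, -0.4]
grip_width: 0.0846
grasp_force: 0.0
t 2.275 j [-0.952  0.957  0.315  1.718  0.525  0.468] tcp [ 0.3925 -0.2889  0.0406] y [ 0.998 -0.069 -0.005] z [ 0.052  0.791 -0.61 ] F [ 0.1  0.1 -0.4] w 0.08464341494820721 gf 0.0
row [-0.001, -0.007, -0.005] [0.0032, 0.0021, -0.0024] tcp [ 0.395 -0.289  0.044]
```

Scaled: 0.003 m is 0.004, -0.002 m is -0.0027.

```bash
echo '{"segments": [[0,0,0,0.004,0.0027,-0.0027,0.085],[0,0,0,0.004,0.0027,-0.0027,0.05],[0,0,0,0.004,0.0027,-0.0027,0.05],[0,0,0,0.004,0.0027,-0.0027,0.05],[0,0,0,0.004,0.0027,-0.0027,0.05]]}' > next.json && python3 jog.py next.json 
python3 -c "
from h import *
st()"
echo '{"segments": [[0,0,0,0,0,0,0.05],[0,0,0,0.0267,0,-0.02,0.05],[0,0,0,0.0667,0,-0.0533,0.05],[0,0,0,0.1067,0,-0.08,0.05],[0,0,0,0.1267,0,-0.1,0.05]]}' > next.json && python3 jog.py next.json
python3 - <<'E'
from h import *
st()
# place: tool z pitched outward; tilt from vertical = 90-38... block z_b down: tool z = cos38*z_b - sin38*x_b, z_b=-Z, -x_b=r
cv2.imwrite("pics/w2.png",cv2.resize(eyes.camera("wrist")[150:,120:520,::-1],None,fx=1.5,fy=1.5))
E
```

```text
clock: 2.9
eef_pos: [0.3944, -0.2877, 0.0432]
tool_rot: [0.656, 0.611, 0.322, -0.304]
ft_force: [0.1, -2.5, 3.7]
grip_width: 0.0553
grasp_force: 64.1
t 2.9 j [-0.948  0.955  0.318  1.723  0.527  0.47 ] tcp [ 0.3944 -0.2877  0.0432] y [ 0.998 -0.069 -0.005] z [ 0.051  0.792 -0.608] F [ 0.1 -2.5  3.7] w 0.05527244710893517 gf 64.10514447838068
clock: 3.52
eef_pos: [0.3944, -0.289, 0.1639]
tool_rot: [0.656, 0.612, 0.321, -0.304]
ft_force: [1.1, -0.1, -4.2]
grip_width: 0.0552
grasp_force: 64.1
t 3.525 j [-0.948  0.829  0.404  1.937  0.524  0.469] tcp [ 0.3944 -0.289   0.1639] y [ 0.998 -0.066 -0.007] z [ 0.048  0.792 -0.609] F [ 1.1 -0.1 -4.2] w 0.055181935319871846 gf 64.05522956047207
```

View pics/w2.png

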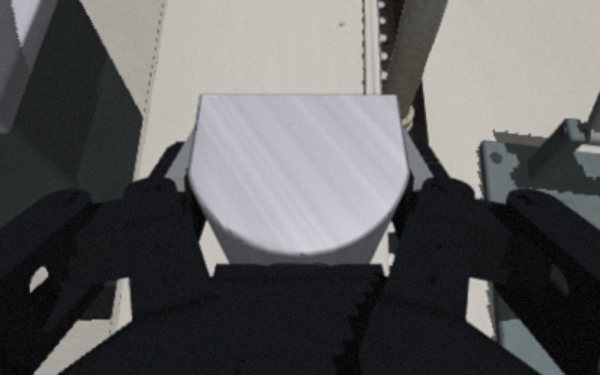

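The block is held squarely: its top face spans columns 190–410 in the crop and it is symmetric between the pads. Next I'll set it down flat on the worktop and regrip it from above.

Run:
```python
from h import *
r=np.array([.79,-.613,0]);a=np.radians(37.5);tz=np.cos(a)*np.array([0,0,-1])+np.sin(a)*r
O=np.array([.385,-.315,0]); g=O-.0146*r+[0,0,.019]
for h in(.10,0): go(tz,[.613,.79,0],g+[0,0,h])
c=eyes.calibration("top")
print(onz(c,(411,263),0),onz(c,(472,254),0))
```

```text
row [0.134, -1.433, -1.07] [-0.0637, -0.0106, 0.0189] tcp [ 0.382 -0.313  0.104]
row [0.134, -1.433, -1.07] [-0.1429, -0.0101, 0.0799] tcp [ 0.382 -0.313  0.004]
[ 0.29965263 -0.34560843  0.        ] [ 0.32472863 -0.51280979  0.        ]
```

Scaled: -0.064 m is -0.0853, -0.06 m is -0.08, -1.433 rad is -0.4561.

```bash
echo '{"segments": [[0.0427,-0.4561,-0.3406,0,0,0,0.05],[0.0427,-0.4561,-0.3406,0,0,0,0.05],[0.0427,-0.4561,-0.3406,0,0,0,0.05],[0.0427,-0.4561,-0.3406,0,0,0,0.05],[0.0427,-0.4561,-0.3406,-0.04,0,0,0.05],[0.0427,-0.4561,-0.3406,-0.04,-0.0067,0.0133,0.05],[0.0427,-0.4561,-0.3406,-0.08,-0.0133,0.0253,0.05],[0.0427,-0.4561,-0.3406,-0.0853,-0.0133,0.0253,0.05],[0.0427,-0.4561,-0.3406,-0.0853,-0.0133,0.0253,0.05],[0.0427,-0.4561,-0.3406,-0.0853,-0.0133,0.0253,0.05]]}' > next.json && python3 jog.py next.json >/dev/null
echo '{"segments": [[0,0,0,0,0,0,0.05],[0,0,0,0,0,0,0.05]]}' > next.json && python3 jog.py next.json >/dev/null
python3 - <<'E'
from h import *
st()
r=np.array([.79,-.613,0]);a=np.radians(37.5);tz=np.cos(a)*np.array([0,0,-1])+np.sin(a)*r
O=np.array([.385,-.315,0]); g=O-.0146*r+[0,0,.019]
for h in(.05,0.0): go(tz,[.613,.79,0],g+[0,0,h])
E
```

```text
t 5.075 j [-0.7    0.022 -0.914 -0.013  0.026 -0.029] tcp [ 0.3827 -0.3122  0.1009] y [0.614 0.789 0.003] z [ 0.478 -0.369 -0.797] F [ 0.8  0.6 -3.8] w 0.05516346391446625 gf 64.8812012700364
row [0.001, -0.006, -0.003] [0.028, -0.0009, 0.0374] tcp [ 0.382 -0.313  0.054]
row [0.001, -0.006, -0.003] [0.0582, -0.0011, 0.0773] tcp [ 0.382 -0.313  0.004]
```

Scaled: 0.073 m is 0.0973, 0.069 m is 0.092, -0.006 rad is -0.0019.

```bash
echo '{"segments": [[0,-0.0019,0,0.0373,-0.0013,0.0499,0.05],[0,-0.0019,0,0.06,-0.0013,0.08,0.05],[0,-0.0019,0,0.0693,-0.0013,0.092,0.05],[0,-0.0019,0,0.0733,-0.0013,0.0973,0.05],[0,-0.0019,0,0.0733,-0.0013,0.0973,0.05]]}' > next.json && python3 jog.py next.json >/dev/null
python3 - <<'E'
from h import *
st()
cv2.imwrite("pics/w3.png",cv2.resize(eyes.camera("scene")[110:250,260:440,::-1],None,fx=4,fy=4,interpolation=2))
E
```

```text
t 5.7 j [-0.703  0.313 -1.03  -0.429  0.027 -0.031] tcp [ 0.3835 -0.314   0.0101] y [0.614 0.789 0.002] z [ 0.484 -0.374 -0.791] F [ 1.  -0.5 -3.7] w 0.055353170792055234 gf 64.88522624596953
```

View pics/w3.png

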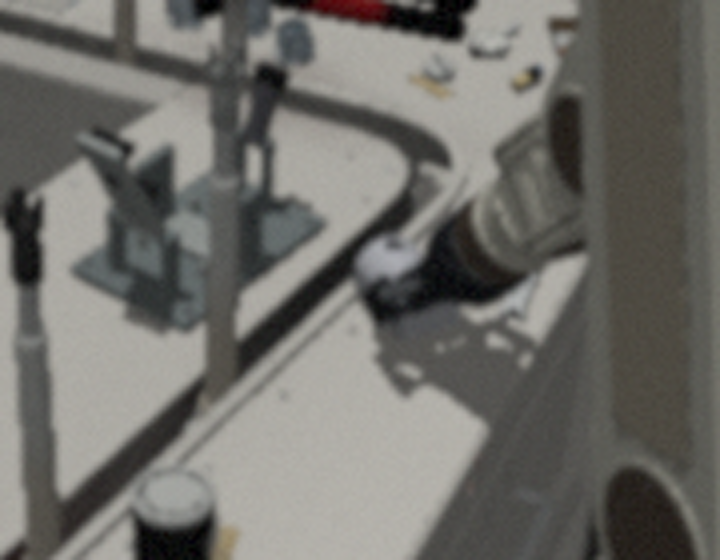

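The block is in the gripper, round back up, just above the worktop at about (390,260) in the crop. The jig is untouched. I'll lower it a little further.

Scaled: 0.0065 m is 0.0087, 0.005 m is 0.0067.

```bash
echo '{"segments": [[0,0,0,0.004,0,0.0053,0.05],[0,0,0,0.0067,0,0.0087,0.05],[0,0,0,0.0067,0,0.0087,0.05]]}' > next.json && python3 jog.py next.json >/dev/null
python3 -c "
from h import *
st()"
echo '{"segments": [[0,0,0,0.0016,0,0.0021,0.05],[0,0,0,0.0016,0,0.0021,0.05]]}' > next.json && python3 jog.py next.json >/dev/null
python3 -c "
from h import *
st()"
```

```text
t 6.125 j [-0.702  0.343 -1.039 -0.469  0.027 -0.032] tcp [ 0.3829 -0.3133  0.0019] y [0.614 0.79  0.002] z [ 0.484 -0.374 -0.791] F [ 0.   0.  -3.3] w 0.055186952399734986 gf 65.18787822104059
t 6.375 j [-0.702  0.347 -1.042 -0.48   0.027 -0.032] tcp [ 0.383  -0.3133  0.0014] y [0.614 0.79  0.002] z [ 0.486 -0.375 -0.789] F [-7.6  5.1 14.2] w 0.055022672208867855 gf 75.95329329371452
```

Scaled: -0.14 m is -0.1867, -0.1 m is -0.1333.

```bash
echo '{"segments": [[0,0,0,0,0,0,0.07],[0,0,0,0,0,0,0.085],[0,0,0,0,0,0,0.085],[0,0,0,0,0,-0.0267,0.085],[0,0,0,0,0,-0.0667,0.085],[0,0,0,0,0,-0.1333,0.085],[0,0,0,0,0,-0.1867,0.085],[0,0,0,0,0,-0.1867,0.085]]}' > next.json && python3 jog.py next.json >/dev/null
python3 - <<'E'
from h import *
st()
cv2.imwrite("pics/w4.png",eyes.camera("wrist")[:,:,::-1])
cv2.imwrite("pics/top4.png",eyes.camera("top")[:,:,::-1])
im=eyes.camera("wrist");c=eyes.calibration("wrist")
go([0,0,-1],[.613,.79,0],[.385,-.315,.012],[.1,0])
E
```

```text
t 7.375 j [-0.72  -0.209 -1.066  0.049  0.038 -0.045] tcp [ 0.3157 -0.2615  0.1144] y [0.614 0.789 0.002] z [ 0.489 -0.378 -0.786] F [ 0.7  0.1 -0.2] w 0.08504220924045244 gf 0.0
row [0.002, 0.657, -0.002] [-0.0594, 0.0001, 0.0673] tcp [ 0.385 -0.315  0.093]
row [0.002, 0.657, -0.002] [0.0017, -0.0001, 0.1465] tcp [ 0.385 -0.315 -0.007]
```

View pics/w4.png

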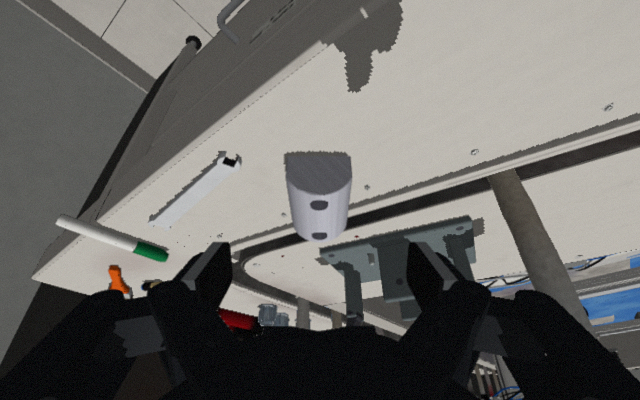

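The wrist view shows the block lying flat, round back up. The near end face's bottom edge runs from about (286,153) to (351,152), and the far end is near (320,240). I'll measure it there.

Run:
```python
from h import *
c=eyes.calibration("wrist")
a=onz(c,(286,153),0);b=onz(c,(351,152),0);print(a,b,np.linalg.norm(a-b))
d=(b-a)/np.linalg.norm(b-a);n=np.array([-d[1],d[0],0]);n*=np.sign(n@[.79,-.61,0]);print("x dir",n,"centre",(a+b)/2+.04*n)
f=onz(c,(320,240),.044);print("far apex",f, f-.04*n)
t=cv2.imread('pics/top4.png')
k=(t[:,:,0].astype(int)-t[:,:,2]>2)&(t.min(2)>120)
tc=eyes.calibration("top");print("pred px",proj(tc,[.385,-.315,.04]))
v,u=np.nonzero(k[205:260,370:430]);print(len(u),u.mean()+370,v.mean()+205,onz(tc,(u.mean()+370,v.mean()+205),.035))
# jig re-check: same wrist view of pad? print joint limits only
```

```text
[ 0.32935899 -0.30584819  0.        ] [ 0.36255031 -0.26158935  0.        ] 0.05532186631189419
x dir [ 0.80002435 -0.59996753 -0.        ] centre [ 0.37795563 -0.30771747  0.        ]
far apex [ 0.40408376 -0.32734792  0.044     ] [ 0.37208278 -0.30334922  0.044     ]
pred px [[401.51157362 230.81039824]]
469 400.72281449893393 230.61194029850748 [ 0.38591403 -0.31375119  0.035     ]
```

Scaled: -0.062 m is -0.0827, 0.06 m is 0.08, 0.657 rad is 0.2091.

```bash
echo '{"segments": [[0.0006,0.2091,-0.0006,-0.0533,0,0.0467,0.085],[0.0006,0.2091,-0.0006,-0.0827,0,0.08,0.085],[0.0006,0.2091,-0.0006,-0.0827,0,0.08,0.085],[0.0006,0.2091,-0.0006,-0.0827,0,0.08,0.085],[0.0006,0.2091,-0.0006,-0.0827,0,0.08,0.085]]}' > next.json && python3 jog.py next.json >/dev/null
python3 - <<'E'
from h import *
st();c=eyes.calibration("wrist");im=eyes.camera("wrist")[:,:,::-1]
cv2.imwrite("pics/w5.png",im)
print(proj(c,[[.378,-.308,.044],[.385,-.315,.044]]))
E
```

```text
t 8.15 j [-0.686  0.339 -0.23   1.006 -0.    -0.027] tcp [ 0.3839 -0.3143  0.0969] y [ 0.613  0.79  -0.   ] z [-0.003  0.003 -1.   ] F [ 0.2 -0.2  0.2] w 0.0852060060903509 gf 0.0
[[319.06977042 204.374657  ]
 [317.29264915 217.92194087]]
```

View pics/w5.png

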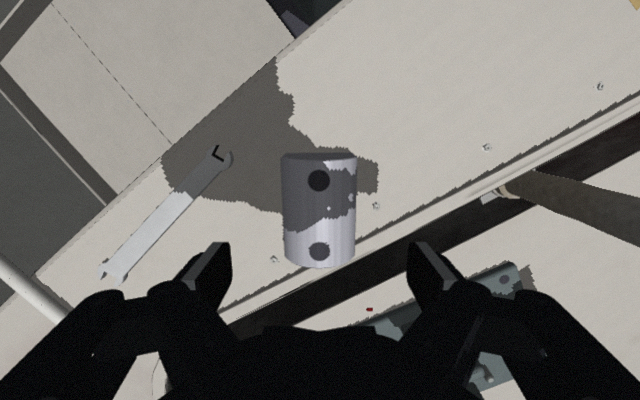

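Now the round back fills columns 282–357. Its near end apex is at about (319,160), the far end at about (320,268), and the holes are at (318,181) and (319,251).

Run:
```python
from h import *
c=eyes.calibration("wrist")
n1=onz(c,(319,160),.044);n2=onz(c,(320,268),.044);h1=onz(c,(318.5,181),.043);h2=onz(c,(319,251),.043)
b=(onz(c,(281,155),0)+onz(c,(357,154),0))/2
print(n1,n2,np.linalg.norm(n1-n2),(n1+n2)/2,(h1+h2)/2,b)
print(onz(c,(281,155),0)-onz(c,(357,154),0))
go([0,0,-1],[.60,.80,0],[*((n1+n2)/2)[:2],.014],[.03,0])
```

```text
[ 0.35257207 -0.28832263  0.044     ] [ 0.41556364 -0.33631208  0.044     ] 0.0791891694867635 [ 0.38406786 -0.31231736  0.044     ] [ 0.38424687 -0.31313332  0.043     ] [ 0.35380942 -0.28923035  0.        ]
[-0.03703945 -0.04899127  0.        ]
row [0.0, -0.004, -0.016] [-0.0008, 0.0016, 0.072] tcp [ 0.384 -0.312  0.025]
row [0.0, -0.004, -0.016] [-0.001, 0.0016, 0.102] tcp [ 0.384 -0.312 -0.005]
```

Units first: shifts go in shares of 0.75 m and turns go in shares of pi rad. So 0.1 m is 0.1333, 0.05 m is 0.0667, -0.016 rad is -0.0051.

```bash
echo '{"segments": [[0,-0.0013,-0.0051,-0.0013,0.0021,0.0667,0.085],[0,-0.0013,-0.0051,-0.0013,0.0021,0.12,0.085],[0,-0.0013,-0.0051,-0.0013,0.0021,0.1333,0.085],[0,-0.0013,-0.0051,-0.0013,0.0021,0.1333,0.085],[0,-0.0013,-0.0051,-0.0013,0.0021,0.1333,0.05],[0,-0.0013,-0.0051,-0.0013,0.0021,0.1333,0.05],[0,-0.0013,-0.0051,-0.0013,0.0021,0.1333,0.05],[0,-0.0013,-0.0051,-0.0013,0.0021,0.1333,0.05]]}' > next.json && python3 jog.py next.json >/dev/null
python3 -c "
from h import *
st()"
echo '{"segments": [[0,0,0,0,0,0,0.05],[0,0,0,0,0,-0.0133,0.05],[0,0,0,0,0,-0.0667,0.05],[0,0,0,0,0,-0.1467,0.05],[0,0,0,0,0,-0.2133,0.05],[0,0,0,0,0,-0.2133,0.05],[0,0,0,0,0,-0.2133,0.05]]}' > next.json && python3 jog.py next.json >/dev/null
python3 - <<'E'
from h import *
st()
g=J(0,0,.034)
print(J(0,0,0))
for h in(.15,.1,0):go([0,0,-1],JR[:,1],g+[0,0,h])
E
```

```text
t 9.2 j [-0.683  0.454 -0.349  0.759 -0.001 -0.039] tcp [ 0.3857 -0.3141  0.003 ] y [ 0.6    0.8   -0.001] z [ 0.006 -0.006 -1.   ] F [-1.6  0.1  4.7] w 0.054490941953890974 gf 65.45690070837736
t 10.075 j [-0.683  0.27  -0.146  1.152  0.    -0.039] tcp [ 0.3832 -0.3116  0.1604] y [ 0.6  0.8 -0. ] z [ 0.002 -0.002 -1.   ] F [-0.4  0.4 -4.9] w 0.05465542519570915 gf 65.6588077917695
[ 0.576  -0.3165  0.    ]
row [-0.001, 0.003, -0.437] [-0.1572, 0.1118, -0.0045] tcp [ 0.576 -0.316  0.165]
row [-0.001, 0.003, -0.437] [-0.157, 0.1118, 0.0455] tcp [ 0.576 -0.316  0.115]
row [-0.001, 0.003, -0.437] [-0.1568, 0.1118, 0.1455] tcp [ 0.576 -0.316  0.015]
```

Scaled: -0.157 m is -0.2093, 0.112 m is 0.1493, -0.437 rad is -0.1391.

```bash
echo '{"segments": [[0,0,-0.0477,-0.0667,0.0467,-0.0067,0.05],[0,0,-0.0955,-0.1333,0.0933,-0.0067,0.05],[0,0.001,-0.1391,-0.1867,0.1333,-0.0067,0.05],[0,0.001,-0.1391,-0.2093,0.1493,-0.0067,0.05],[0,0.001,-0.1391,-0.2093,0.1493,-0.0067,0.05],[0,0.001,-0.1391,-0.2093,0.1493,0.02,0.05],[0,0.001,-0.1391,-0.2093,0.1493,0.02,0.05],[0,0.001,-0.1391,-0.2093,0.1493,0.02,0.05]]}' > next.json && python3 jog.py next.json >/dev/null
python3 - <<'E'
from h import *
st();c=eyes.calibration("wrist");im=eyes.camera("wrist")[:,:,::-1]
cv2.imwrite("pics/w6.png",im)
pts=[J(x,y,.024) for x in(-.034,.034) for y in(-.035,.035)]+[J(0,0,.018)]
print(proj(c,pts).round(1).tolist())
# block apex line if centred on TCP
o=bot.get_obs()["eef_pos"];print(proj(c,[o+JR@[x,0,.041] for x in(-.04,.04)]).round(1).tolist())
E
```

```text
t 11.075 j [-5.030e-01  5.990e-01  3.280e-01  1.301e+00 -1.000e-03 -2.960e-01] tcp [ 0.5756 -0.317   0.1462] y [ 0.206  0.979 -0.001] z [-0.001 -0.001 -1.   ] F [-0.3 -0.4 -3.3] w 0.05449237476156786 gf 65.4753790050745
[[278.8, 154.4], [357.3, 154.2], [281.5, 226.1], [355.1, 225.9], [318.2, 189.8]]
[[315.3, 194.9], [316.3, 375.2]]
```

View pics/w6.png

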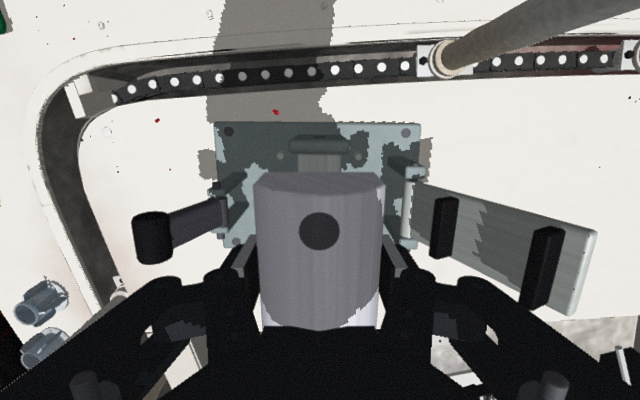

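The wrist view shows the block level in the gripper over the jig, its near end's base edge at row 172 over columns 254–385. Pins are at (281,156) and (360,156), with the plate's front edge at row 122 from column 215 to 422. I'll refine numerically.

Run:
```python
from h import *
c=eyes.calibration("wrist");im=cv2.imread("pics/w6.png").astype(int)
inv=lambda p,z:np.round(JR.T@(onz(c,p,z)-JIG),4)
o=bot.get_obs()["eef_pos"]
print("plate L/R corners in jig",inv((215,122),.01),inv((422,123),.01))
print("pins",inv((281,156),.024),inv((360,156),.024))
print("block near base corners",inv((254,172),o[2]-.003),inv((385,172),o[2]-.003), "tcp",JR.T@(o-JIG))
g=cv2.cvtColor(im.astype(np.uint8),cv2.COLOR_BGR2GRAY)
for r in range(164,198,2): print(r,g[r,312:332:4], '|',g[r,246:262:2],g[r,378:394:2])
print("plate left edge row140",g[140,205:225],"right",g[126,412:432],"top col 240",g[114:130,240],g[114:130,400])
for r in range(148,164,1): print(r,g[r,272:292],g[r,350:370])
```

```text
plate L/R corners in jig [-0.0616 -0.0951  0.01  ] [-0.0602  0.0957  0.01  ]
pins [-0.0317 -0.0334  0.024 ] [-0.0315  0.0374  0.024 ]
block near base corners [-0.0391 -0.0318  0.144 ] [-0.039   0.0335  0.144 ] tcp [ 0.00039753 -0.00063141  0.14699581]
164 [107  99 106 105 108] | [ 72  76  78 161 166 126 101  69] [168 165 104  74  71  46  51  52]
166 [103 103 107 101 109] | [ 73  74 121 165 162 165 131  70] [165 167 165  73  72  67  49  51]
168 [104 102 105  97 109] | [125 122 160 160 159 161 161 141] [161 165  80  76  73  76  70  53]
170 [103 101 106 107 107] | [161 162 163 163 159 164 157 163] [166 165  71  70  70  70  74  75]
172 [93 99 99 95 96] | [119 165 165 162 161 160 159 164] [164 165  92  75  77  74  72  75]
174 [88 91 93 93 91] | [ 56 160 164 162 163 161 159 160] [163 171 102  72  70  72  75  70]
176 [92 87 89 90 91] | [ 62 165 161 160 168 161 160 132] [146 107  73  70  73  72  69  71]
178 [95 91 91 92 89] | [135 163 160 163 165 164 141  89] [98 85 71 72 72 71 75 76]
180 [92 93 94 94 90] | [166 167 164 165 167 153 100  93] [94 95 74 73 74 73 75 70]
182 [89 97 93 93 91] | [1
[... 2853 characters left out ...]
75 76 77 77 76 75 70] [ 72  67  73  70  71  72  91 102 101  98  92  76  67  67  72  65  79 143
 163 162]
160 [70 78 75 72 78 76 72 73 78 77 76 78 72 76 71 75 75 75 75 80] [ 69  65  74  72  68  73  77  82  87  81  72  71  76  73  72  67  75 144
 159 162]
161 [74 78 78 74 73 75 80 77 77 77 77 73 74 79 71 70 76 73 71 75] [ 76  68  71  75  69  73  73  70  66  72  70  71  70  73  74  78 113 151
 160 163]
162 [76 74 74 71 74 73 78 73 73 79 70 76 73 73 74 72 75 71 74 70] [ 74  74  70  73  70  74  72  72  71  72  74  72  71  69  70 111 156 167
 164 160]
163 [75 74 77 71 77 77 78 75 78 72 72 71 73 74 73 72 74 73 77 73] [124  91  69  73  69  73  71  72  74  73  72  73  73  73  86 144 164 167
 164 159]
```

Run:
```python
from h import *
c=eyes.calibration("wrist");o=bot.get_obs()["eef_pos"]
inv=lambda p,z:JR.T@(onz(c,p,z)-JIG)
print("tcp jig",JR.T@(o-JIG))
for z0 in np.arange(-.012,.009,.003):
    b=inv((319,171.5),o[2]+z0);a=inv((319,193.5),o[2]+z0+.044);w=inv((386,188),o[2]+z0+.024)-inv((253.5,188),o[2]+z0+.024)
    m=(inv((386,188),o[2]+z0+.024)+inv((253.5,188),o[2]+z0+.024))/2
    print(round(z0,3),"x base",b[0].round(4),"x apex",a[0].round(4),"width",w[1].round(4),"mid y",m[1].round(4))
```

```text
tcp jig [ 0.00039753 -0.00063141  0.14699581]
-0.012 x base -0.0376 x apex -0.0371 width 0.06 mid y 0.0009
-0.009 x base -0.0382 x apex -0.0378 width 0.0587 mid y 0.0009
-0.006 x base -0.0387 x apex -0.0386 width 0.0573 mid y 0.0009
-0.003 x base -0.0393 x apex -0.0394 width 0.0559 mid y 0.0009
-0.0 x base -0.0398 x apex -0.0402 width 0.0545 mid y 0.0009
0.003 x base -0.0404 x apex -0.0409 width 0.0531 mid y 0.0009
0.006 x base -0.0409 x apex -0.0417 width 0.0517 mid y 0.0009
```

Scaled: 0.075 m is 0.1, -0.0015 m is -0.002.

```bash
echo '{"segments": [[0,0,0,-0.002,0,0.0533,0.05],[0,0,0,-0.002,0,0.08,0.05],[0,0,0,-0.002,0,0.1,0.05],[0,0,0,-0.002,0,0.1,0.05]]}' > next.json && python3 jog.py next.json >/dev/null
python3 -c "
from h import *
st();print(JR.T@(bot.get_obs()['eef_pos']-JIG))"
echo '{"segments": [[0,0,0,0,0,0.0267,0.05],[0,0,0,0,0,0.0467,0.05],[0,0,0,0,0,0.056,0.05],[0,0,0,0,0,0.056,0.05]]}' > next.json && python3 jog.py next.json >/dev/null
python3 -c "
from h import *
st();print(JR.T@(bot.get_obs()['eef_pos']-JIG))"
```

```text
t 11.625 j [-5.02e-01  6.54e-01  2.23e-01  1.14e+00 -1.00e-03 -2.95e-01] tcp [ 0.5776 -0.3171  0.0709] y [ 0.205  0.979 -0.001] z [-0.001 -0.001 -1.   ] F [ 0.2 -0.2 -3.1] w 0.054545096360565135 gf 65.51004141569138
[ 0.00170868 -0.00030428  0.07085707]
t 12.125 j [-5.020e-01  6.930e-01  1.760e-01  1.054e+00 -1.000e-03 -2.950e-01] tcp [ 0.5782 -0.3173  0.0293] y [ 0.205  0.979 -0.001] z [-0.    -0.001 -1.   ] F [ 0. -0. -4.] w 0.05502169229307671 gf 65.56305650621653
[ 0.00227545 -0.00037478  0.02926264]
```

Scaled: 0.008 m is 0.0107, 0.006 m is 0.008.

```bash
echo '{"segments": [[0,0,0,0,0,0.0053,0.05],[0,0,0,0,0,0.008,0.05],[0,0,0,0,0,0.0107,0.05],[0,0,0,0,0,0.0107,0.05]]}' > next.json && python3 jog.py next.json >/dev/null
python3 -c "
from h import *
st();print(JR.T@(bot.get_obs()['eef_pos']-JIG))"
```

```text
t 12.625 j [-5.020e-01  7.000e-01  1.680e-01  1.038e+00 -1.000e-03 -2.950e-01] tcp [ 0.5782 -0.3174  0.0215] y [ 0.205  0.979 -0.001] z [ 0.    -0.001 -1.   ] F [-0.7 -0.7 -3.8] w 0.0547372839472076 gf 65.60588847845793
[ 0.00233675 -0.00042467  0.02145159]
```

Scaled: -0.18 m is -0.24, -0.13 m is -0.1733.

```bash
echo '{"segments": [[0,0,0,0,0,0.0013,0.05],[0,0,0,0,0,0.0013,0.065],[0,0,0,0,0,0.0013,0.075],[0,0,0,0,0,0.0013,0.075],[0,0,0,0,0,-0.0267,0.075],[0,0,0,0,0,-0.0933,0.075],[0,0,0,0,0,-0.1733,0.075],[0,0,0,0,0,-0.24,0.05],[0,0,0,0,0,-0.24,0.02],[0,0,0,0,0,-0.24,0]]}' > next.json && python3 jog.py next.json >/dev/null
python3 - <<'E'
from h import *
st();c=eyes.calibration("wrist");im=eyes.camera("wrist")[:,:,::-1];t=eyes.camera("top")[:,:,::-1]
cv2.imwrite("pics/w7.png",im);cv2.imwrite("pics/t7.png",t)
a=cv2.resize(im[90:330,150:490],(510,360),interpolation=2);b=cv2.resize(t[120:210,350:460],None,fx=2.5,fy=2.5,interpolation=2)
o=np.zeros((360,510+275,3),np.uint8);o[:,:510]=a;o[:225,510:]=b;cv2.imwrite("pics/z7.png",o)
tc=eyes.calibration("top")
for n,q in(("top",tc),("wrist",c)):
    print(n,proj(q,[J(x,y,z) for x in(-.04,.04) for y,z in((0,.062),(-.028,.03),(.028,.03))]).round(1).tolist())
E
```

```text
t 13.875 j [-0.502  0.58   0.439  1.428 -0.002 -0.295] tcp [ 0.5779 -0.3175  0.2014] y [ 0.205  0.979 -0.002] z [ 0.    -0.002 -1.   ] F [ 0.5  0.5 -0.8] w 0.020189270698834205 gf 0.0
top [[399.1, 173.8], [407.2, 178.1], [387.1, 174.0], [404.5, 145.4], [412.4, 150.3], [392.5, 146.3]]
wrist [[318.3, 142.9], [291.5, 140.4], [345.2, 140.3], [318.5, 223.1], [293.4, 213.2], [343.7, 213.1]]
```

View pics/z7.png

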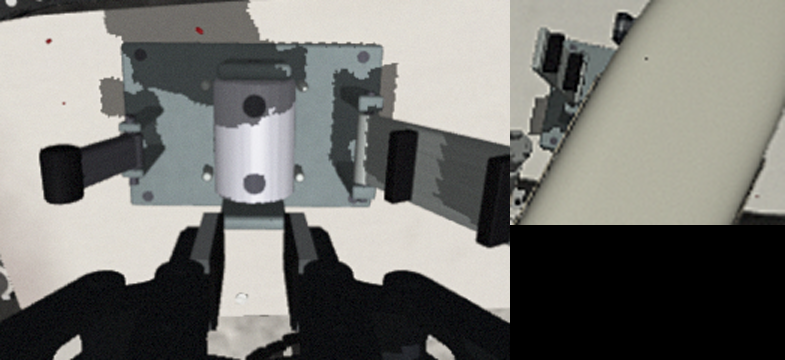

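The block is seated: all four pins stand clear on both sides, with the walls at both ends. The leaf (right) and clamp arm (left) are still open. Before swinging behind the leaf I need the forearm's height over the 0.31 m post, so I'll fit simple arm kinematics from the logged poses.

Run:
```python
from h import *
D=[([-1.292,.241,.004,1.335],[.137,-.48,.23]),([-.7,.022,-.914,-.013],[.3827,-.3122,.1009]),([-.703,.313,-1.03,-.429],[.3835,-.314,.0101]),
([-.686,.339,-.23,1.006],[.3839,-.3143,.0969]),([-.683,.27,-.146,1.152],[.3832,-.3116,.1604]),([-.503,.599,.328,1.301],[.5756,-.317,.1462]),
([-.502,.7,.168,1.038],[.5782,-.3174,.0215]),([-.72,-.209,-1.066,.049],[.3157,-.2615,.1144]),([-.502,.58,.439,1.428],[.5779,-.3175,.2014])]
A=[];b=[]
for j,p in D:
    r=np.hypot(p[0],p[1]);a1=j[1];a2=j[1]-j[2];a3=a2+j[3]
    # vectors: each link u*(cos a,-sin a)+v*(sin a,cos a)
    R=[1,0];Z=[0,1]
    for a in(a1,a2,a3): R+=[np.cos(a),np.sin(a)];Z+=[-np.sin(a),np.cos(a)]
    A+=[R,Z];b+=[r,p[2]]
x,res,rk,sv=np.linalg.lstsq(np.array(A),np.array(b),rcond=1e-4)
print(x.round(3),rk,np.abs(np.array(A)@x-b).max(),sv.round(2))
j=D[-1][0];a1,a2=j[1],j[1]-j[2]
f=lambda i,a:np.array([x[i]*np.cos(a)+x[i+1]*np.sin(a),-x[i]*np.sin(a)+x[i+1]*np.cos(a)])
e=x[:2]+f(2,a1);w=e+f(4,a2);print("elbow",e,"wrist",w)
```

```text
[-0.001  0.24  -0.001  0.493  0.391  0.009  0.405  0.001] 8 0.0005082878776959399 [5.8  5.8  1.44 1.44 0.47 0.47 0.19 0.19]
elbow [0.26906492 0.65319906] wrist [0.657578   0.60675301]
```

The forearm runs at 0.6 m, well above the post, so a vertical tool behind the leaf is fine. I'll go up, over and down behind the leaf.

Scaled: 0.175 m is 0.2333, 0.17 m is 0.2267.

```bash
echo '{"segments": [[0,0,0,0,0,-0.04,0],[0,0,0,0,0.08,-0.04,0],[0,0,0,0,0.16,-0.04,0],[0,0,0,0,0.2267,-0.04,0],[0,0,0,0,0.2333,0.0267,0],[0,0,0,0,0.2333,0.08,0],[0,0,0,0,0.2333,0.08,0]]}' > next.json && python3 jog.py next.json >/dev/null
python3 - <<'E'
from h import *
st();print(JR.T@(bot.get_obs()['eef_pos']-JIG))
cv2.imwrite("pics/w8.png",eyes.camera("wrist")[:,:,::-1])
E
```

```text
t 14.85 j [-0.232  0.553  0.221  1.25  -0.002 -0.026] tcp [ 0.6101 -0.1448  0.1356] y [ 0.204  0.979 -0.001] z [-0.011  0.001 -1.   ] F [ 0.3 -0.6  0.4] w -9.106320580186621e-05 gf 0.0
[-0.00170315  0.175087    0.13558808]
```

Scaled: -0.135 m is -0.18, -0.075 m is -0.1.

```bash
echo '{"segments": [[0,0,0,0,-0.04,0,0],[0,0,0,0,-0.0733,0,0],[0,0,0,0,-0.1,0,0],[0,0,0,0,-0.1267,0,0],[0,0,0,0,-0.1467,0,0],[0,0,0,0,-0.1667,0,0],[0,0,0,0,-0.18,0,0],[0,0,0,0,-0.18,0,0]]}' > next.json && python3 jog.py next.json >/dev/null
python3 - <<'E'
from h import *
st();print(JR.T@(bot.get_obs()['eef_pos']-JIG))
im=eyes.camera("wrist")[:,:,::-1];c=eyes.calibration("wrist")
cv2.imwrite("pics/w9.png",im)
for th in(.6,.9,1.2,1.5): print(th,proj(c,[J(x,.072-.116*np.cos(th),.068+.116*np.sin(th)) for x in(-.022,.022)]).round(0).tolist())
E
```

```text
t 15.9 j [-0.444  0.584  0.289  1.275 -0.002 -0.236] tcp [ 0.5859 -0.2791  0.141 ] y [ 0.206  0.978 -0.002] z [-0.001 -0.002 -1.   ] F [-0.5  0.1 -0.6] w -0.00021912870606834595 gf 0.0
[0.00207737 0.03862071 0.14103871]
0.6 [[198.0, 199.0], [207.0, 274.0]]
0.9 [[228.0, 214.0], [236.0, 300.0]]
1.2 [[292.0, 229.0], [295.0, 324.0]]
1.5 [[383.0, 236.0], [377.0, 336.0]]
```

Scaled: 0.062 m is 0.0827, 0.055 m is 0.0733.

```bash
echo '{"segments": [[0,0,0,0,-0.0187,0.0053,0],[0,0,0,0,-0.04,0.0187,0],[0,0,0,0,-0.0533,0.0373,0],[0,0,0,0,-0.06,0.056,0],[0,0,0,0,-0.0667,0.0733,0],[0,0,0,0,-0.0667,0.0827,0],[0,0,0,0,-0.0667,0.0827,0]]}' > next.json && python3 jog.py next.json >/dev/null
python3 -c "
from h import *
st();print(JR.T@(bot.get_obs()['eef_pos']-JIG))"
```

```text
t 16.825 j [-5.160e-01  6.540e-01  2.440e-01  1.161e+00 -1.000e-03 -3.090e-01] tcp [ 0.5757 -0.3266  0.0785] y [ 0.205  0.979 -0.001] z [-0.001 -0.    -1.   ] F [-0.   0.4  0. ] w 0.00012525185955459124 gf 0.0
[ 0.00178793 -0.00996499  0.07851629]
```

Scaled: 0.008 m is 0.0107, 0.006 m is 0.008.

```bash
echo '{"segments": [[0,0,0,0,0,0.0053,0],[0,0,0,0,0,0.008,0],[0,0,0,0,0,0.0107,0],[0,0,0,0,0,0.0107,0]]}' > next.json && python3 jog.py next.json >/dev/null
python3 -c "
from h import *
st()"
echo '{"segments": [[0,0,0,0,0,0.0027,0],[0,0,0,0,0,0.0027,0],[0,0,0,0,0,0.0027,0]]}' > next.json && python3 jog.py next.json >/dev/null
python3 - <<'E'
from h import *
st()
im=eyes.camera("wrist")[:,:,::-1];c=eyes.calibration("wrist");cv2.imwrite("pics/w10.png",im)
E
```

```text
t 17.325 j [-5.160e-01  6.590e-01  2.350e-01  1.145e+00 -1.000e-03 -3.090e-01] tcp [ 0.5766 -0.3272  0.0721] y [ 0.205  0.979 -0.001] z [ 0.001 -0.002 -1.   ] F [0.6 0.2 2.3] w 6.393134640776704e-05 gf 1.0387011041530059
t 17.7 j [-5.160e-01  6.580e-01  2.340e-01  1.143e+00 -1.000e-03 -3.090e-01] tcp [ 0.5767 -0.3272  0.072 ] y [ 0.205  0.979 -0.002] z [ 0.002 -0.002 -1.   ] F [-3.   1.5 10.2] w -0.00018326048692631966 gf 5.046240818628576
```

The leaf is shut: the fingertip meets its top at z = 0.072 with 10 N. Now the clamp arm: up, over to its outer side, and down.

Scaled: -0.137 m is -0.1827, -0.11 m is -0.1467.

```bash
echo '{"segments": [[0,0,0,0,0,-0.0667,0],[0,0,0,0,0,-0.1467,0],[0,0,0,0,-0.08,-0.1467,0],[0,0,0,0,-0.16,-0.1467,0],[0,0,0,0,-0.1827,-0.1467,0],[0,0,0,0,-0.1827,-0.1467,0]]}' > next.json && python3 jog.py next.json >/dev/null
python3 - <<'E'
from h import *
st();print(JR.T@(bot.get_obs()['eef_pos']-JIG))
t=eyes.camera("top")[:,:,::-1];w=eyes.camera("wrist")[:,:,::-1];cv2.imwrite("pics/t11.png",t);cv2.imwrite("pics/w11.png",w)
c=eyes.calibration("wrist");m=(w.max(2)<45).astype(np.uint8);m[240:]=0
n,l,s,ct=cv2.connectedComponentsWithStats(m)
for i in range(1,n):
    if s[i,4]>80: print(s[i],ct[i].round(1))
for th in(1.8,1.95,2.1): print(th,proj(c,J(0,-.075+.056*np.cos(th),.0785+.056*np.sin(th))).round(1))
E
```

```text
t 18.5 j [-0.701  0.721  0.63   1.48  -0.    -0.492] tcp [ 0.5472 -0.462   0.1787] y [ 0.207  0.978 -0.   ] z [-0. -0. -1.] F [0.1 0.5 0.4] w 0.00015017298076170708 gf 0.0
[ 0.00157148 -0.14832311  0.17871208]
[461  52  74   6 203] [496.4  54.4]
[ 246   55  214   49 2706] [310.8  78.5]
[ 367   63  165   30 1689] [445.7  76.4]
[ 195   86   51  154 2162] [213.2 168.1]
[ 47 103  19  14 186] [ 55.1 108.8]
[440 131  33  14 287] [455.8 136.9]
[516 151  48  16 387] [538.3 158.1]
[380 165  22  16 117] [390.6 171.2]
[ 376  184   36   54 1408] [392.1 211.5]
[480 191  10  10  85] [484.5 195.2]
[  42  194   53   46 1494] [ 65.9 218.4]
[  2 212  41  28 863] [ 20.6 227.2]
[525 219  22   9  94] [537.4 221.6]
[431 222  60  18 229] [454.9 233.8]
1.8 [[403.5 214.9]]
1.95 [[390.9 213.7]]
2.1 [[378.8 212.1]]
```

Scaled: 0.088 m is 0.1173, 0.07 m is 0.0933.

```bash
echo '{"segments": [[0,0,0,0,0,0.0667,0],[0,0,0,0,0,0.08,0],[0,0,0,0,0.0267,0.08,0],[0,0,0,0,0.0533,0.08,0],[0,0,0,0,0.0733,0.08,0],[0,0,0,0,0.0933,0.08,0],[0,0,0,0,0.1067,0.08,0],[0,0,0,0,0.1173,0.08,0],[0,0,0,0,0.1173,0.08,0]]}' > next.json && python3 jog.py next.json >/dev/null
python3 -c "
from h import *
st();print(JR.T@(bot.get_obs()['eef_pos']-JIG))"
```

```text
t 19.725 j [-0.583  0.656  0.365  1.274 -0.004 -0.378] tcp [ 0.5671 -0.3757  0.1221] y [ 0.204  0.979 -0.006] z [ 0.002 -0.006 -1.   ] F [-0.6 -4.3 -0.1] w 0.0002723095566333534 gf 1.962776631116867
[ 0.00341906 -0.05971698  0.12207013]
```

Scaled: -0.05 m is -0.0667, 0.015 m is 0.02.

```bash
echo '{"segments": [[0,0,0,0,-0.0133,0,0],[0,0,0,0,-0.0133,-0.0667,0],[0,0,0,0,0.0333,-0.0667,0],[0,0,0,0,0.0333,-0.0267,0],[0,0,0,0,0.036,-0.0067,0],[0,0,0,0,0.0387,0.0067,0],[0,0,0,0,0.0413,0.02,0],[0,0,0,0,0.044,0.0307,0]]}' > next.json && python3 jog.py next.json >/dev/null
python3 -c "
from h import *
st();print(JR.T@(bot.get_obs()['eef_pos']-JIG))"
```

```text
t 20.725 j [-0.529  0.644  0.286  1.218  0.026 -0.332] tcp [ 0.5767 -0.3281  0.1007] y [0.195 0.98  0.026] z [ 0.009  0.025 -1.   ] F [ 1.8 36.1 20.2] w 0.00011902486809561256 gf 19.225623607635498
[ 0.00301584 -0.01117669  0.10068993]
```

Scaled: -0.1 m is -0.1333, -0.05 m is -0.0667.

```bash
echo '{"segments": [[0,0,0,0,0.02,0,0],[0,0,0,0,0.02,-0.0667,0],[0,0,0,0,0.02,-0.1333,0],[0,0,0,0,0.02,-0.1333,0]]}' > next.json && python3 jog.py next.json >/dev/null
python3 - <<'E'
from h import *
st();print(JR.T@(bot.get_obs()['eef_pos']-JIG))
w=eyes.camera("wrist")[:,:,::-1];cv2.imwrite("pics/w12.png",w)
c=eyes.calibration("wrist");m=(w.max(2)<45).astype(np.uint8);m[250:]=0
n,l,s,ct=cv2.connectedComponentsWithStats(m)
for i in range(1,n):
    if s[i,4]>150: print(s[i],ct[i].round(1))
for th in(0,.3,.6,.9,1.2,1.5,1.8): print(th,proj(c,J(0,-.075+.056*np.cos(th),.0785+.056*np.sin(th))).round(1))
E
```

```text
t 21.225 j [-5.170e-01  5.850e-01  4.490e-01  1.425e+00 -1.000e-03 -3.110e-01] tcp [ 0.5785 -0.3293  0.2024] y [ 0.205  0.979 -0.004] z [ 0.009 -0.006 -1.   ] F [0.4 0.6 0.2] w -0.00019608400041902328 gf 0.0
[ 0.0050525  -0.01201036  0.2024265 ]
[521  41  87   6 302] [562.2  43.5]
[ 134   46  291   55 5358] [260.7  72.1]
[489  48 100  26 617] [549.8  63. ]
[366  59  46  23 421] [389.5  71.6]
[  92   85   55  165 3233] [115.3 159.8]
[244 173  75  33 966] [299.5 186. ]
[  0 205  27  45 526] [  8.3 231.8]
[310 219  41  10 230] [328.5 224.2]
0 [[309.8 186.7]]
0.3 [[306.3 191.2]]
0.6 [[296.5 195.9]]
0.9 [[280.5 200.1]]
1.2 [[259.6 203.2]]
1.5 [[236.5 204.7]]
1.8 [[214.6 204.1]]
```

Scaled: 0.11 m is 0.1467, 0.095 m is 0.1267.

```bash
echo '{"segments": [[0,0,0,0.004,-0.016,0.0667,0],[0,0,0,0.004,-0.016,0.1133,0],[0,0,0,0.004,-0.016,0.1267,0],[0,0,0,0.004,-0.0133,0.1373,0],[0,0,0,0.004,-0.0133,0.1467,0],[0,0,0,0.004,-0.0133,0.1467,0]]}' > next.json && python3 jog.py next.json >/dev/null
python3 -c "
from h import *
st();print(JR.T@(bot.get_obs()['eef_pos']-JIG))"
```

```text
t 22.025 j [-0.533  0.646  0.258  1.182 -0.    -0.327] tcp [ 0.5706 -0.3365  0.0892] y [ 0.205  0.979 -0.   ] z [ 0. -0. -1.] F [-5.3  3.5 11.1] w 6.176186450490705e-05 gf 5.620020925998688
[-0.00117097 -0.02064592  0.08920733]
```

Scaled: 0.004 m is 0.0053, 0.002 m is 0.0027.

```bash
echo '{"segments": [[0,0,0,0,0,0.0027,0],[0,0,0,0,0,0.0053,0],[0,0,0,0,0,0.0053,0]]}' > next.json && python3 jog.py next.json >/dev/null
python3 -c "
from h import *
st();print(JR.T@(bot.get_obs()['eef_pos']-JIG))"
echo '{"segments": [[0,0,0,0,0,-0.04,0],[0,0,0,0,0,-0.1067,0],[0,0,0,0,0,-0.16,0],[0,0,0,0,0,-0.16,0]]}' > next.json && python3 jog.py next.json >/dev/null
python3 - <<'E'
from h import *
st();print(JR.T@(bot.get_obs()['eef_pos']-JIG))
w=eyes.camera("wrist")[:,:,::-1];cv2.imwrite("pics/w13.png",w)
c=eyes.calibration("wrist");m=(w.max(2)<45).astype(np.uint8);m[250:]=0
n,l,s,ct=cv2.connectedComponentsWithStats(m)
for i in range(1,n):
    if s[i,4]>150 and abs(ct[i][0]-300)<60: print(s[i],ct[i].round(1))
for th in(0,.1,.2,.4): print(th,proj(c,J(0,-.075+.056*np.cos(th),.0785+.056*np.sin(th))).round(1))
print("leaf edge",proj(c,[J(x,-.044,.072) for x in(-.022,.022)]).round(1).tolist(),"pads?")
E
```

```text
t 22.4 j [-0.533  0.644  0.255  1.178 -0.    -0.327] tcp [ 0.5708 -0.3365  0.0889] y [ 0.205  0.979 -0.001] z [ 0.003 -0.002 -1.   ] F [-9.6  7.8 25.2] w 0.00013478612063921714 gf 12.491870373487473
[-0.00099272 -0.02066715  0.08890102]
t 22.9 j [-5.330e-01  5.840e-01  4.620e-01  1.439e+00 -1.000e-03 -3.260e-01] tcp [ 0.5731 -0.3384  0.208 ] y [ 0.205  0.979 -0.004] z [ 0.008 -0.006 -1.   ] F [ 0.5 -0.1  0.2] w 0.0002271829426718165 gf 0.0
[ 0.00166636 -0.02206044  0.20803884]
[ 146   52  277   51 4821] [266.7  76.6]
[256 172  77  32 721] [314.8 185.7]
[320 220  33  10 163] [333.8 225.3]
0 [[320.7 188.6]]
0.1 [[320.4 190.1]]
0.2 [[319.5 191.6]]
0.4 [[315.7 194.7]]
leaf edge [[294.0, 164.1], [295.0, 209.0]] pads?
```

The clamp grip stops hard at z = 0.089 (expected 0.0885) under 25 N, so leaf and clamp are fully down, and the tool is now clear. I'll hand in.

```bash
python3 -c "
from workcell import bot, eyes
print(bot.job_done())"
```

```text
the job is handed in; nothing more can be done
None
```

I handed the job in at about 23 s, but the verdict was not shown: the block is flat face down in the nest, the leaf is shut and the clamp is down on it (both by fingertip contact height), and no move was commanded into the paint tin, rod or spanner, though I did not re-measure them at the end.

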